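# Free the length stop and click it into its notch

### The arm

A 7-joint arm with a two-finger parallel gripper is mounted at the origin on the work surface. World frame = base frame: x ahead of the robot, y to its left, z up, the work surface at z = 0. Lengths are in m, angles in rad, forces in N, time in s.
With the tool pointing down it reaches from about 0.425 to 0.875 m from the base axis. Payload 4.7 kg.
Tool frame: the origin (TCP) lies midway between the tips of the shut fingers; the grasp point (between the pads) lies 19 mm behind it; x points along the fingers, z is the direction in which the jaws open and shut, and the axes are right-handed (so a half turn about x gives the same grasp; the last joint's range is limited). The gripper opens to 87 mm and grips with 3 to 60 N. Pads are 19 mm wide; open, the fingers measure 117 mm over their backs; the gripper's body (75 mm by 190 mm) begins 51 mm behind the grasp point.
Start: joints at [-1.15, 0.321, -0.07, 1.45, 0.023, 1.371, -0.057], TCP at [0.257, 0.597, 0.223] pointing down, gripper open.
Joint ranges: [-2.86, 2.86], [-0.3, 2.09], [-1.38, 1.24], [0.06, 2.45], [-1.56, 4.7], [0.09, 2.05], [-2.69, 2.69]. Speed limits (rad/s): [2.57, 2.57, 3.14, 3.14, 3.14, 3.14, 3.14].

### API

Orientations are given as a unit quaternion [w, x, y, z].
In Python, from workcell import * gives the robot as it stands. The module is installed in compiled form; this text tells all that it offers.
- The arm moves only by the tool play_rows, never from a script. Its argument "series" is a list of rows, each an object with "jaw": the finger opening in cm, from 0 to 8.7; "xyz": the shift along the world's x, y, z in cm, a list of three; "rot": the turn, a rotation vector about the world's x, y, z in rad, a list of three. In form: [{"jaw": jaw, "xyz": [dx, dy, dz], "rot": [rx, ry, rz]}, ...]. A call has exactly 10 rows; each row shifts and turns the pose as measured when the row begins; what a row does not reach is not made up. A row lasts 1/8 s, in which the tool goes at most 62.5 mm and 10.7 degrees, less where a joint would pass 70% of its speed; a pose out of reach is approached as far as the arm can. A call is refused whole if a number of a shift passes 6.25 or a number of a turn 0.188, either way. A call with a gripper value outside its range is refused whole. The fingers move at their own pace and stop on an object; "squeeze" is the grip in N (left out, the last holds). Time passes only in rows, so rows that do not move let the fingers close, or fill a call up. It gives the time, the measured TCP pose, the force and the opening at its end, in the units of the state.
- read_state(): the state, without advancing time (a new reading comes with each control period).
- read_camera(name): name is "side" or "top" or "wrist"; returns (picture, depth): 400x640x3 uint8, red, green, blue; 400x640 float32, m along the optical axis (not along the pixel's ray), 0 where there is no reading.
- get_calibration(name): a dict with "K" (3x3 intrinsics, pixels), "R" (3x3) and "t" (3): a world point X has camera coordinates R X + t. Camera axes: x right, y down, z forward; pixel columns grow to the right and rows downward; lengths in m; the calibration is good to about 2 mm. A picture is of the moment at which its call begins: read the wrist's pose just before it. get_calibration takes no time and is no camera call; for the wrist camera it gives the pose at the moment of the call.
- job_done(): hands the job in, once; it reports no verdict.
The state is a dict: "clock": time; "joint_pos": joint angles; "qd": joint speeds; "joint_torque": joint torques, N m; "eef_pos": TCP position; "ee_rot": TCP orientation; "ft_force": force on the tool from outside, world axes, zero at the start; "ft_torque": the same for the moment, N m; "gripper_width": finger opening in m.
Only numpy, scipy, OpenCV 4.12 (cv2) and the standard library are available. Lean on these libraries where they do the work, as an engineer would, in place of code of your own. Each camera call takes 0.05 s, during which the arm holds its last target.

### The job

The red locking collar on its post keeps the welding bench's length stop from sliding along the gauge rail: lift the collar up and off the post and lay it in the grey tray. Then take the stop by its black grip, slide it along the rail into the green-marked stretch until you feel its spring ball drop into the detent notch, and finish while still holding the grip in the fingers there, standing still with the ball seated; do not let go. Leave the hammer, the steel channel and the jar alone.

Things in the scene. Friction and masses are not known exactly. Their poses are not given: they have to be found in the camera images.
- rail: Gauge rail fixed to the bench: blue base plate 384 mm long (its y), from x = -61 to +36 mm, 12 mm thick, with a steel bar 24 mm wide along its length at x = 0, bar top 26 mm above the bench. Origin on the bench under the bar's mid-length; the y axis runs along the bar and the stop slides towards +y.
- post_top (a point): Top of the collar's upright post, at x = -34, y = -10, z = 90 mm of the rail's frame: a square shoulder 26 mm wide up to 36 mm above the bench, above it a steel pin of 14 mm diameter up to 90 mm.
- green_zone (a point): Middle of the stretch marked by two green strips 80 mm long on the base plate beside the bar (y = +35 to +115 mm of the rail's frame). The one detent notch lies in it, somewhere between y = +50 and +100 mm: the place differs each time, is hidden under the stop and must be felt. It is a gap with rounded edges in the bar's flat top.
- stop (a joint): Position of the length stop along the rail, 0 to 0.26 m; at value q the stop's centre lies at y = q - 0.13 m in the rail's frame. Starts between 0 and 0.04, on the -y side of the post. Sliding it takes about 1.5 N (plus 4 N per m/s). It stays where it is left. With the collar on its post it cannot pass beyond about 0.09.
- stop_grip (a point): Middle of the stop's black grip, 90 mm above the bench, axes as the rail's. The grip is an upright block 30 mm across the rail by 18 mm along it, from z = 64.5 to 108.5 mm, on a carriage 40 x 40 mm. Pinch it from above over the 18 mm, fingers before and behind it along the rail. A steel blade (z = 32 to 62 mm, 6 mm thick) sticks out of the carriage to x = +70 mm.
- plunger (a joint): Drop of the spring ball, and of the small orange pin on the carriage's +x side that moves with it: about 0.0005 m while the ball rides on the flat bar, 0.003 fully in the notch. Fully down within about 2 mm of the notch's centre, back up about 8 mm from it. Coming in, it pulls the stop forwards with about 4 N; the notch's far wall resists with about 10 N, and pushed harder it climbs out.
- collar_mid (a point): Centre (half-way up) of the red locking collar, a loose upright ring 44 mm outside diameter, 19 mm bore, 30 mm tall, about 0.15 kg. It sits round the post's pin on the shoulder, its underside 36 mm above the bench; it is clear of the pin once lifted 54 mm.
- collar: The same red collar; origin at the centre of its underside.
- tray_in (a point): Centre of the inner floor of the fixed grey tray, floor 5 mm above the bench, inside 180 mm (its x) by 160 mm (its y), rim 18 mm above the bench.
- hammer: Hammer lying on the bench beyond the rail; origin under its middle. Leave alone.
- channel: Folded steel U-channel 160 x 40 x 25 mm, open side up, lying at the left; origin at the centre of its underside. Leave alone.
- jar: Amber jar 54 mm across, 60 mm tall, standing between robot and rail; origin at the centre of its underside. Leave alone.

How it is judged:
On the way, in this order (a step that is already met when the one before it is completed fails the run):
1. the collar is lifted up and clear of its post by the fingers (z of collar_mid in the frame of rail above 0.106 m and contact force between the fingers and collar above 0.5 N), for 0.1 s.
2. the collar lies in the tray, let go and at rest (x of collar_mid in the frame of tray_in between -0.085 and 0.085 m and y of collar_mid in the frame of tray_in between -0.075 and 0.075 m and z of collar_mid in the frame of tray_in below 0.03 m and contact force between the fingers and collar below 0.1 N and linear speed of collar below 0.03 m/s), for 0.2 s.
At the end, for the whole second after the job is handed in: The stop stands still (under 4 mm/s) with its spring ball dropped more than 2 mm into the notch, the fingers still holding the stop with more than 2 N, and the collar lies released and at rest inside the tray (its centre at least 5 mm inside the walls and under 30 mm above the floor) (all of step 2 and value of joint plunger above 0.002 m and value of joint stop between 0.17 and 0.24 m and contact force between the fingers and stop above 2 N and velocity of joint stop between -0.004 and 0.004 m/s); the arm keeps its last pose, push and grip.
It fails at once if the hammer is disturbed (moved over 20 mm) (distance of hammer from where it was at the start of the episode above 0.02 m).
It fails at once if the channel is disturbed (moved over 20 mm) (distance of channel from where it was at the start of the episode above 0.02 m).
It fails at once if the jar is disturbed (moved over 20 mm) (distance of jar from where it was at the start of the episode above 0.02 m).
It also fails if it takes over 72 s, if anything falls off the work surface, if the arm or the gripper's body presses on something with over 40 N, if the wrist force passes 120 N, or if a joint passes its speed limit or range.

## Working session

There is one attempt and no reset: what is moved stays moved. The work goes in short steps, Python scripts to look and compute and a tool call to move; the robot and the scene stay as the last step left them, time stands still between calls to the robot, and variables do not carry over. Pictures are saved under pics/ and viewed, and the job is handed in when it is done.

Besides the shell and the picture viewer there is one more tool, called after "Call:" as name(argument=value, ...), one argument or row to a line, values as JSON. play_rows: Moves the arm, as the interface text tells. Its arguments: {"type":"object","properties":{"series":{"type":"array","items":{"type":"object","properties":{"jaw":{"type":"number"},"xyz":{"type":"array","items":{"type":"number"}},"rot":{"type":"array","items":{"type":"number"}}}}},"squeeze":{"type":"number"}},"required":["series"]}

```bash
mkdir -p pics
python3 - <<'E'
from workcell import *
import cv2,numpy as np
s=read_state();print({k:np.round(v,4).tolist() for k,v in s.items()})
for n in("side","top","wrist"):
    p,d=read_camera(n);c=get_calibration(n)
    np.savez(f"{n}0.npz",p=p,d=d,**c)
    cv2.imwrite(f"pics/{n}0.png",p[:,:,::-1])
    print(n,np.round(c["K"],1).tolist(),np.round(c["R"],3).tolist(),np.round(c["t"],3).tolist())
E
```

```text
{'clock': 0.0, 'joint_pos': [-1.1499, 0.3218, -0.0701, 1.4517, 0.0226, 1.3708, -0.0569], 'qd': [-0.0003, 0.0001, 0.0014, -0.0002, -0.0022, 0.0, -0.0001], 'joint_torque': [-0.0004, -49.1286, -0.4035, -31.2522, -0.0637, 0.0438, 0.0002], 'eef_pos': [0.257, 0.5964, 0.2215], 'ee_rot': [0.5901, -0.3891, 0.5912, 0.3883], 'ft_force': [-0.1037, -1.0382, 0.569], 'ft_torque': [0.0266, 0.0395, 0.0519], 'gripper_width': 0.0872}
side [[518.9, 0.0, 322.8], [0.0, 518.9, 202.8], [0.0, 0.0, 1.0]] [[0.992, -0.124, -0.007], [-0.092, -0.699, -0.709], [0.083, 0.704, -0.705]] [-0.555, 0.137, 1.437]
top [[457.1, 0.0, 321.5], [0.0, 457.1, 194.8], [0.0, 0.0, 1.0]] [[-0.028, -1.0, -0.008], [-0.987, 0.029, -0.16], [0.16, 0.003, -0.987]] [0.064, 0.593, 1.098]
wrist [[359.0, 0.0, 321.2], [0.0, 359.0, 199.8], [0.0, 0.0, 1.0]] [[0.397, 0.918, -0.003], [0.877, -0.378, 0.297], [0.272, -0.12, -0.955]] [-0.65, -0.036, 0.393]
```

View pics/top0.png

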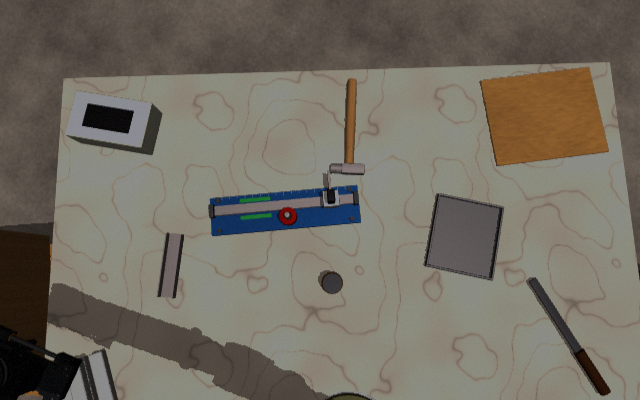

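View pics/side0.png

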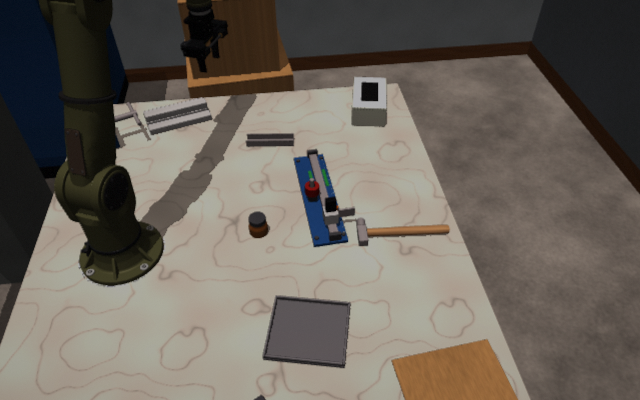

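View pics/wrist0.png

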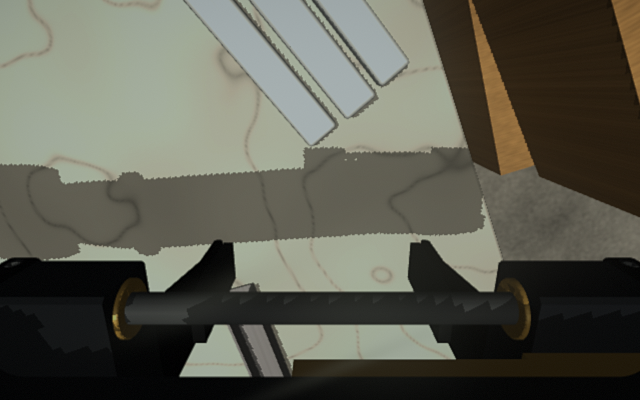

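The top view shows the blue rail at cols 210–360, rows 186–235, the red collar at (288,215), the stop's grip at (331,197) and the tray at (464,236). The jar is at (331,282), the hammer head at (347,169) and the channel at (170,265). Next I measure their positions.

```bash
cat > h.py <<'E'
import numpy as np,cv2
def load(n):
    f=np.load(n+".npz");return f["p"],f["d"],f["K"],f["R"],f["t"]
def ray(uv,z,K,R,t):
    uv=np.atleast_2d(uv).astype(float)
    r=np.c_[uv,np.ones(len(uv))]@np.linalg.inv(K).T@R   # R^T * ray
    C=-R.T@t
    return C+r*((z-C[2])/r[:,2])[:,None]
def proj(X,K,R,t):
    c=np.atleast_2d(X)@R.T+t;q=c@K.T;return q[:,:2]/q[:,2:]
def big(m):
    c,_=cv2.findContours(m.astype(np.uint8),cv2.RETR_EXTERNAL,cv2.CHAIN_APPROX_NONE)
    return sorted(c,key=cv2.contourArea)[::-1]
def cloud(d,K,R,t):
    v,u=np.mgrid[:d.shape[0],:d.shape[1]]
    r=np.stack([u,v,np.ones_like(u)],-1)@np.linalg.inv(K).T
    return (r*d[...,None]-t)@R
E
python3 - <<'E'
from h import *
for n in("top0","side0"):
    p,d,K,R,t=load(n);cam=(K,R,t);W=cloud(d,*cam)
    hsv=cv2.cvtColor(p,cv2.COLOR_RGB2HSV);H,S,V=[hsv[...,i].astype(int) for i in range(3)]
    roi=np.zeros(H.shape,bool)
    if n=="top0": roi[170:250,200:375]=1
    else: roi[145:250,285:360]=1
    blue=roi&(H>100)&(H<125)&(S>150)&(V>50)
    c=np.vstack(big(blue)[:6] if n=="side0" else [x for x in big(blue) if cv2.contourArea(x)>15])[:,0]
    P=ray(c,0.012,*cam)[:,:2]
    r=cv2.minAreaRect((P*1000).astype(np.float32));print(n,"blue",r)
    red=roi&((H<8)|(H>172))&(S>150)&(V>60)
    W_=W[red];print("red n",red.sum(),"z",np.percentile(W_[:,2],[5,50,95]).round(4))
    cc=big(red)[0][:,0];(uv,rad)=cv2.minEnclosingCircle(cc);print("red circ",uv,rad,ray(uv,0.066,*cam),cc.min(0),cc.max(0))
    top=red&(abs(W[...,2]-0.066)<0.006);
    if top.sum(): print("top pts",top.sum(),W[top].min(0).round(4),W[top].max(0).round(4))
    hi=roi&(W[...,2]>0.1)&(W[...,2]<0.13);print("grip",hi.sum(),W[hi].mean(0).round(4) if hi.any() else "",W[hi].min(0).round(4),W[hi].max(0).round(4))
    g=roi&(H>45)&(H<80)&(S>120)&(V>60)
    for x in big(g)[:2]:
        q=ray(x[:,0],0.012,*cam);print("green",cv2.minAreaRect((q[:,:2]*1000).astype(np.float32)))
p,d,K,R,t=load("top0");W=cloud(d,K,R,t)
for nm,(a,b,c,e),zlo in(("jar",(310,355,262,300),.02),("ham",(325,370,75,180),.008),("chan",(150,192,228,302),.008),("tray",(415,512,185,288),.009)):
    s=np.zeros(d.shape,bool);s[c:e,a:b]=1;s&=(W[...,2]>zlo)&(W[...,2]<.12)
    print(nm,s.sum(),W[s].min(0).round(3),W[s].max(0).round(3),cv2.minAreaRect((W[s][:,:2]*1000).astype(np.float32)))
E
```

```text
top0 blue ((563.74267578125, 143.39547729492188), (95.97953033447266, 381.3923034667969), 3.544569969177246)
red n 186 z [0.061  0.065  0.0687]
red circ (287.3461608886719, 215.5) 8.668371200561523 [[0.542909   0.13204497 0.066     ]] [279 207] [296 224]
top pts 179 [0.5224 0.1107 0.0601] [0.5643 0.1528 0.0711]
grip 95 [0.5844 0.0252 0.1078] [0.5694 0.0167 0.102 ] [0.5993 0.0338 0.1126]
green ((550.4669799804688, 217.11380004882812), (9.611412048339844, 77.5368881225586), 3.555790424346924)
green ((594.2315673828125, 219.56399536132812), (9.649348258972168, 77.82042694091797), 4.093681335449219)
side0 blue ((563.3617553710938, 139.4716796875), (93.90658569335938, 381.26690673828125), 3.563974142074585)
red n 84 z [0.0629 0.0666 0.0719]
red circ (311.5, 185.5) 6.670932292938232 [[0.54215331 0.1300178  0.066     ]] [305 181] [318 190]
top pts 79 [0.5224 0.104  0.0613] [0.5616 0.1503 0.072 ]
grip 71 [0.5822 0.0216 0.1077] [0.5683 0.0118 0.1004] [0.5965 0.0359 0.1133]
green ((592.9713745117188, 221.9010009765625), (9.789772987365723, 77.44805145263672), 2.9479315280914307)
green ((547.9923095703125, 241.40684509277344), (8.575263977050781, 29.971431732177734), 3.4020981788635254)
jar 375 [0.352 0.002 0.023] [0.403 0.055 0.065] ((378.2178039550781, 27.978050231933594), (51.98843765258789, 50.493309020996094), 43.508419036865234)
ham 1184 [ 0.631 -0.065  0.008] [0.914 0.032 0.067] ((772.097412109375, -20.963878631591797), (95.79076385498047, 286.1540222167969), 87.8180923461914)
chan 428 [0.353 0.406 0.008] [0.513 0.465 0.03 ] ((432.9034423828125, 434.9107971191406), (44.41690444946289, 158.31300354003906), 83.73296356201172)
tray 827 [ 0.375 -0.417  0.009] [ 0.596 -0.209  0.024] ((485.1669616699219, -313.30224609375), (171.38320922851562, 190.85455322265625), 76.25542449951172)
```

```bash
python3 - <<'E'
from h import *
p=load("top0")[0]
cv2.imwrite("pics/topz.png",cv2.resize(p[160:250,200:375,::-1],None,fx=4.5,fy=4.5,interpolation=cv2.INTER_CUBIC))
p=load("side0")[0]
cv2.imwrite("pics/sidez.png",cv2.resize(p[140:255,280:380,::-1],None,fx=5,fy=5,interpolation=cv2.INTER_CUBIC))
E
cat >> h.py <<'E'
from scipy.spatial.transform import Rotation as Ro
def rot(q): return Ro.from_quat([q[1],q[2],q[3],q[0]])
A=0.062
def want(yaw):  # jaw dir at yaw from world +y, tool down
    x=np.array([0,0,-1.]);z=np.array([-np.sin(yaw),np.cos(yaw),0]);return Ro.from_matrix(np.c_[x,np.cross(z,x),z])
def delta(s,pos,yaw=None):
    print("tcp",np.round(s["eef_pos"],4),"clock",s["clock"],"F",np.round(s["ft_force"],2),"w",round(s["gripper_width"],4))
    print("dpos cm",np.round((np.array(pos)-s["eef_pos"])*100,2))
    if yaw is not None:
        for w in(yaw,yaw+np.pi): print("rotvec",(want(w)*rot(s["ee_rot"]).inv()).as_rotvec().round(3))
E
python3 - <<'E'
from h import *
from workcell import *
s=read_state();print(rot(s["ee_rot"]).as_matrix().round(3))
delta(s,[.543,.132,.14],A)
E
```

```text
[[-0.    -0.918  0.396]
 [-0.001  0.396  0.918]
 [-1.    -0.    -0.001]]
tcp [0.257  0.5966 0.2217] clock 0.15 F [ 0.09 -0.24  0.02] w 0.087
dpos cm [ 28.6  -46.46  -8.17]
rotvec [ 0.001 -0.     0.469]
rotvec [-0.000e+00 -2.000e-03 -2.673e+00]
```

View pics/topz.png

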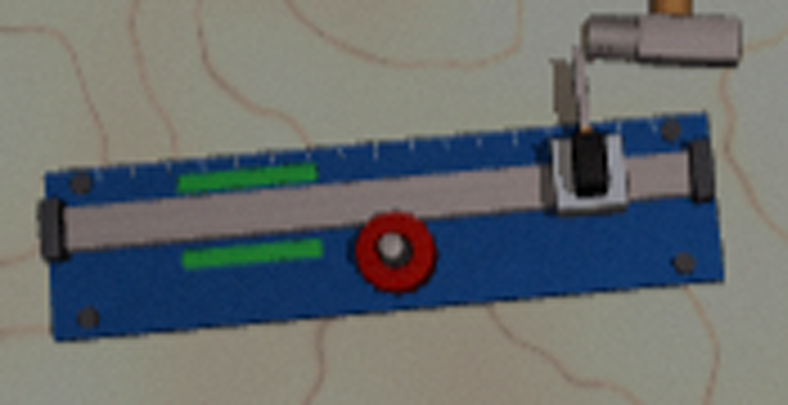

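View pics/sidez.png

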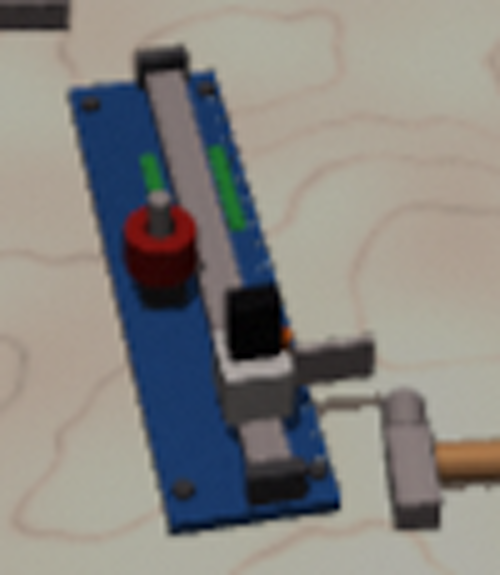

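Both views agree on the collar at (543,132) mm and on the rail's yaw of 0.062 rad. The zooms show the stop's grip near q≈0.011. I'll keep the start yaw for the collar, because it keeps the gripper body away from the stop.

Call:
play_rows(
  series=[
    {"jaw":8.7,"xyz":[2.8,-4.6,0],"rot":[0,0,0]},
    {"jaw":8.7,"xyz":[2.8,-4.6,0],"rot":[0,0,0]},
    {"jaw":8.7,"xyz":[2.8,-4.6,0],"rot":[0,0,0]},
    {"jaw":8.7,"xyz":[2.8,-4.6,0],"rot":[0,0,0]},
    {"jaw":8.7,"xyz":[2.8,-4.6,0],"rot":[0,0,0]},
    {"jaw":8.7,"xyz":[2.8,-4.6,0],"rot":[0,0,0]},
    {"jaw":8.7,"xyz":[2.8,-4.6,0],"rot":[0,0,0]},
    {"jaw":8.7,"xyz":[2.8,-4.6,0],"rot":[0,0,0]},
    {"jaw":8.7,"xyz":[2.8,-4.6,0],"rot":[0,0,0]},
    {"jaw":8.7,"xyz":[2.8,-4.0,-1],"rot":[0,0,0]},
  ],
  squeeze=30,
)

```text
clock: 1.4
eef_pos: [0.5386, 0.1302, 0.2091]
ee_rot: [0.588, -0.392, 0.59, 0.392]
ft_force: [1.1, -0.1, -0.2]
gripper_width: 0.0868
```

Run:
```python
from h import *
from workcell import *
s=read_state();delta(s,[.543,.132,.041],-.407)
```

```text
tcp [0.5386 0.1302 0.2091] clock 1.4 F [ 1.08 -0.05 -0.17] w 0.0868
dpos cm [  0.44   0.18 -16.81]
rotvec [ 0.001 -0.002 -0.01 ]
rotvec [3.000e-03 2.000e-03 3.131e+00]
```

Call:
play_rows(
  series=[
    {"jaw":8.7,"xyz":[0.44,0.18,0],"rot":[0,0,0]},
    {"jaw":8.7,"xyz":[0,0,-2.4],"rot":[0,0,0]},
    {"jaw":8.7,"xyz":[0,0,-2.4],"rot":[0,0,0]},
    {"jaw":8.7,"xyz":[0,0,-2.4],"rot":[0,0,0]},
    {"jaw":8.7,"xyz":[0,0,-2.4],"rot":[0,0,0]},
    {"jaw":8.7,"xyz":[0,0,-2.0],"rot":[0,0,0]},
    {"jaw":8.7,"xyz":[0,0,-2.0],"rot":[0,0,0]},
    {"jaw":8.7,"xyz":[0,0,-1.6],"rot":[0,0,0]},
    {"jaw":8.7,"xyz":[0,0,-1.2],"rot":[0,0,0]},
    {"jaw":8.7,"xyz":[0,0,0],"rot":[0,0,0]},
  ],
)

```text
clock: 2.65
eef_pos: [0.5411, 0.136, 0.0384]
ee_rot: [0.587, -0.391, 0.59, 0.393]
ft_force: [0.7, -0.8, 0.2]
gripper_width: 0.087
```

Run:
```python
from h import *
from workcell import *
s=read_state();delta(s,[.543,.132,.041],-.407)
p,d=read_camera("wrist");cv2.imwrite("pics/w1.png",p[:,:,::-1])
p,d=read_camera("side");cv2.imwrite("pics/s1.png",cv2.resize(p[100:260,230:400,::-1],None,fx=3.5,fy=3.5))
```

```text
tcp [0.5411 0.136  0.0384] clock 2.65 F [ 0.73 -0.84  0.19] w 0.087
dpos cm [ 0.19 -0.4   0.26]
rotvec [-0.001 -0.005 -0.011]
rotvec [ 9.00e-03 -2.00e-03  3.13e+00]
```

View pics/w1.png

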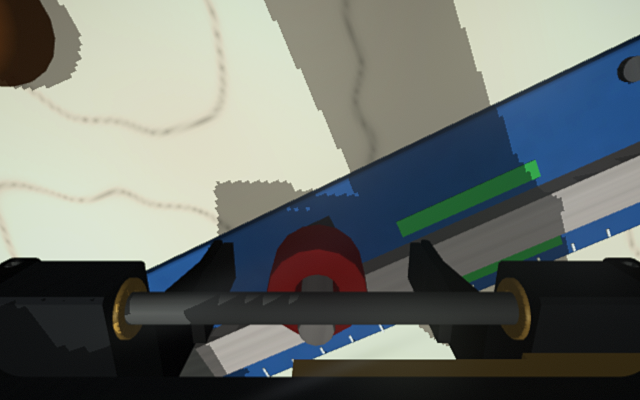

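View pics/s1.png

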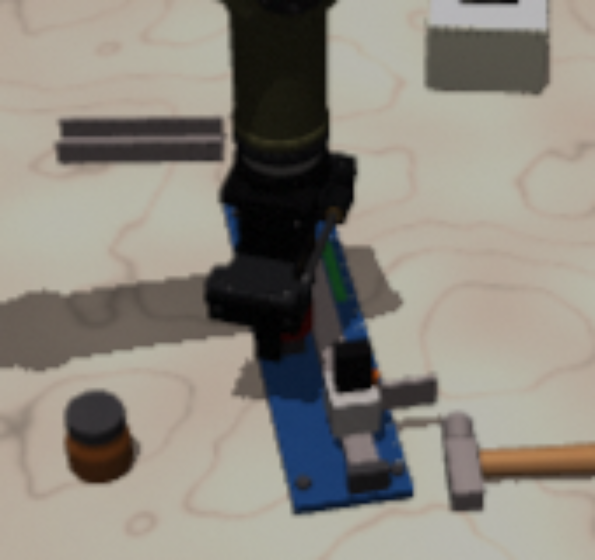

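The wrist view shows the collar at about col 317, between the fingers at cols 235 and 410. I'll trim by a few mm, then close.

Call:
play_rows(
  series=[
    {"jaw":8.7,"xyz":[0.2,-0.4,0.25],"rot":[0,0,0]},
    {"jaw":8.7,"xyz":[0,0,0],"rot":[0,0,0]},
    {"jaw":3.5,"xyz":[0,0,0],"rot":[0,0,0]},
    {"jaw":3.5,"xyz":[0,0,0],"rot":[0,0,0]},
    {"jaw":3.5,"xyz":[0,0,0],"rot":[0,0,0]},
    {"jaw":3.5,"xyz":[0,0,0],"rot":[0,0,0]},
    {"jaw":3.5,"xyz":[0,0,0],"rot":[0,0,0]},
    {"jaw":3.5,"xyz":[0,0,0],"rot":[0,0,0]},
    {"jaw":3.5,"xyz":[0,0,0],"rot":[0,0,0]},
    {"jaw":3.5,"xyz":[0,0,0],"rot":[0,0,0]},
  ],
  squeeze=25,
)

```text
clock: 4.0
eef_pos: [0.5459, 0.132, 0.0445]
ee_rot: [0.589, -0.391, 0.588, 0.393]
ft_force: [-1.0, -0.3, 0.7]
gripper_width: 0.0426
```

Call:
play_rows(
  series=[
    {"jaw":3.5,"xyz":[0,0,0.5],"rot":[0,0,0]},
    {"jaw":3.5,"xyz":[0,0,1],"rot":[0,0,0]},
    {"jaw":3.5,"xyz":[0,0,1],"rot":[0,0,0]},
    {"jaw":3.5,"xyz":[0,0,1.2],"rot":[0,0,0]},
    {"jaw":3.5,"xyz":[0,0,1.2],"rot":[0,0,0]},
    {"jaw":3.5,"xyz":[0,0,1.2],"rot":[0,0,0]},
    {"jaw":3.5,"xyz":[0,0,1.5],"rot":[0,0,0]},
    {"jaw":3.5,"xyz":[0,0,1.5],"rot":[0,0,0]},
    {"jaw":3.5,"xyz":[0,0,1.5],"rot":[0,0,0]},
    {"jaw":3.5,"xyz":[0,0,1.5],"rot":[0,0,0]},
  ],
)

```text
clock: 5.25
eef_pos: [0.5453, 0.1318, 0.1739]
ee_rot: [0.589, -0.391, 0.588, 0.393]
ft_force: [0.4, 0.2, -0.6]
gripper_width: 0.0428
```

Run:
```python
from h import *
from workcell import *
s=read_state();delta(s,[.485,-.313,.16],-.407)
p,d=read_camera("wrist");cv2.imwrite("pics/w2.png",p[:,:,::-1])
p,d=read_camera("side");cv2.imwrite("pics/s2.png",cv2.resize(p[100:260,230:400,::-1],None,fx=3.5,fy=3.5))
```

```text
tcp [0.5453 0.1318 0.1739] clock 5.25 F [ 0.36  0.21 -0.61] w 0.0428
dpos cm [ -6.03 -44.48  -1.39]
rotvec [-0.003  0.    -0.01 ]
rotvec [-0.    -0.005  3.131]
```

View pics/w2.png

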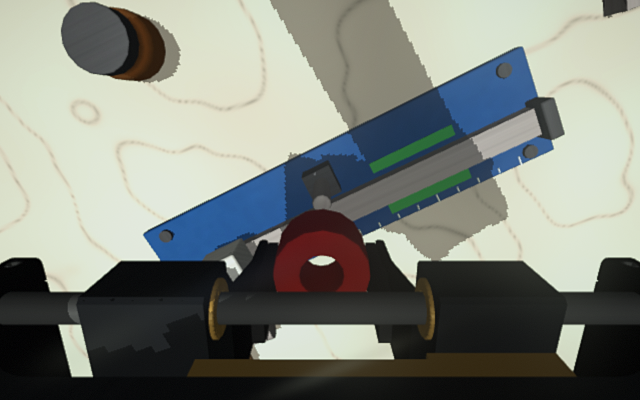

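View pics/s2.png

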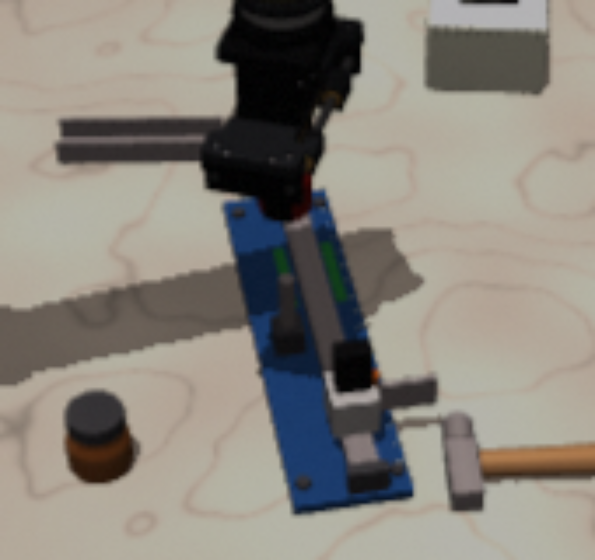

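The collar is clear of the post and between the fingers (wrist view, about (322,260)). Moving to the tray.

Call:
play_rows(
  series=[
    {"jaw":3.5,"xyz":[0,-2.5,0],"rot":[0,0,0]},
    {"jaw":3.5,"xyz":[-0.6,-4.5,0],"rot":[0,0,0]},
    {"jaw":3.5,"xyz":[-0.7,-5,0],"rot":[0,0,0]},
    {"jaw":3.5,"xyz":[-0.7,-5,0],"rot":[0,0,0]},
    {"jaw":3.5,"xyz":[-0.7,-5,0],"rot":[0,0,0]},
    {"jaw":3.5,"xyz":[-0.7,-5,0],"rot":[0,0,0]},
    {"jaw":3.5,"xyz":[-0.7,-5,0],"rot":[0,0,0]},
    {"jaw":3.5,"xyz":[-0.7,-5,0],"rot":[0,0,0]},
    {"jaw":3.5,"xyz":[-0.7,-4.5,-0.5],"rot":[0,0,0]},
    {"jaw":3.5,"xyz":[-0.5,-3,-1.5],"rot":[0,0,0]},
  ],
)

```text
clock: 6.6
eef_pos: [0.4815, -0.3218, 0.1526]
ee_rot: [0.588, -0.393, 0.585, 0.396]
ft_force: [0.2, 1.1, -2.0]
gripper_width: 0.0432
```

Run:
```python
from h import *
from workcell import *
s=read_state();delta(s,[.485,-.313,.012],-.407)
print(s["joint_pos"])
p,d=read_camera("wrist");cv2.imwrite("pics/w3.png",p[:,:,::-1])
```

```text
tcp [ 0.4815 -0.3218  0.1526] clock 6.6 F [ 0.25  1.08 -1.99] w 0.0432
dpos cm [  0.35   0.88 -14.06]
rotvec [-0.005  0.002 -0.02 ]
rotvec [-3.000e-03 -7.000e-03  3.122e+00]
[-0.0271121   0.24811896  0.66596562  1.74394767 -0.16851987  1.20695006
  1.86819535]
```

View pics/w3.png

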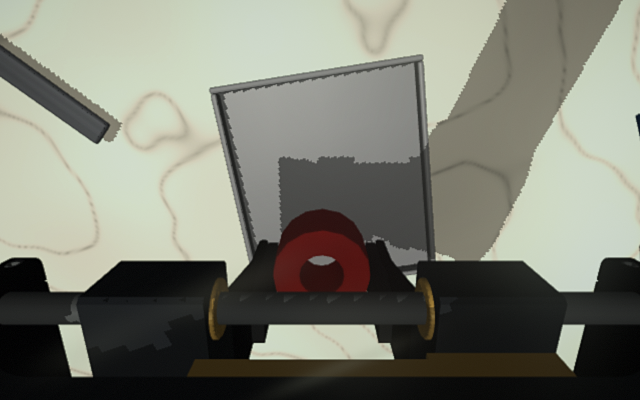

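Call:
play_rows(
  series=[
    {"jaw":3.5,"xyz":[0.3,0.9,0],"rot":[0,0,0]},
    {"jaw":3.5,"xyz":[0,0,-2.5],"rot":[0,0,0]},
    {"jaw":3.5,"xyz":[0,0,-2.5],"rot":[0,0,0]},
    {"jaw":3.5,"xyz":[0,0,-2.5],"rot":[0,0,0]},
    {"jaw":3.5,"xyz":[0,0,-2],"rot":[0,0,0]},
    {"jaw":3.5,"xyz":[0,0,-1.6],"rot":[0,0,0]},
    {"jaw":3.5,"xyz":[0,0,-1.2],"rot":[0,0,0]},
    {"jaw":3.5,"xyz":[0,0,-0.6],"rot":[0,0,0]},
    {"jaw":3.5,"xyz":[0,0,0],"rot":[0,0,0]},
    {"jaw":3.5,"xyz":[0,0,0],"rot":[0,0,0]},
  ],
)

```text
clock: 7.9
eef_pos: [0.4877, -0.3044, 0.0177]
ee_rot: [0.587, -0.395, 0.583, 0.399]
ft_force: [0.9, -0.7, -0.6]
gripper_width: 0.0427
```

Call:
play_rows(
  series=[
    {"jaw":3.5,"xyz":[0,-0.7,-0.3],"rot":[0,0,0]},
    {"jaw":3.5,"xyz":[0,0,0],"rot":[0,0,0]},
    {"jaw":6,"xyz":[0,0,0],"rot":[0,0,0]},
    {"jaw":6,"xyz":[0,0,0],"rot":[0,0,0]},
    {"jaw":6,"xyz":[0,0,0],"rot":[0,0,0]},
    {"jaw":6,"xyz":[0,0,0],"rot":[0,0,0]},
    {"jaw":6,"xyz":[0,0,0],"rot":[0,0,0]},
    {"jaw":6,"xyz":[0,0,1],"rot":[0,0,0]},
    {"jaw":6,"xyz":[0,0,2],"rot":[0,0,0]},
    {"jaw":6,"xyz":[0,0,3],"rot":[0,0,0]},
  ],
)

```text
clock: 9.15
eef_pos: [0.4875, -0.3124, 0.0779]
ee_rot: [0.587, -0.394, 0.584, 0.399]
ft_force: [0.1, -0.2, 0.2]
gripper_width: 0.0599
```

Call:
play_rows(
  series=[
    {"jaw":6,"xyz":[0,0,4],"rot":[0,0,0]},
    {"jaw":5,"xyz":[0,0,5],"rot":[0,0,0.1]},
    {"jaw":4.5,"xyz":[1,4,2],"rot":[0,0,0.1]},
    {"jaw":4.5,"xyz":[1.3,5,0],"rot":[0,0,0.1]},
    {"jaw":4.5,"xyz":[1.3,5,0],"rot":[0,0,0.1]},
    {"jaw":4.5,"xyz":[1.3,5,0],"rot":[0,0,0.1]},
    {"jaw":4.5,"xyz":[1.3,5,0],"rot":[0,0,0]},
    {"jaw":4.5,"xyz":[1.3,4,0],"rot":[0,0,0]},
    {"jaw":4.5,"xyz":[1,3,0],"rot":[0,0,0]},
    {"jaw":4.5,"xyz":[0,0,0],"rot":[0,0,0]},
  ],
)

```text
clock: 10.4
eef_pos: [0.5759, 0.0022, 0.2135]
ee_rot: [-0.474, 0.536, -0.459, -0.526]
ft_force: [0.2, -0.1, 0.5]
gripper_width: 0.045
```

Run:
```python
from h import *
from workcell import *
s=read_state();delta(s,[.584,.025,.071],A)
for n in("wrist","side","top"):
    p,d=read_camera(n);c=get_calibration(n);np.savez(n+"4.npz",p=p,d=d,**c);cv2.imwrite(f"pics/{n}4.png",p[:,:,::-1])
```

```text
tcp [0.5759 0.0022 0.2135] clock 10.4 F [ 0.2  -0.1   0.54] w 0.045
dpos cm [  0.81   2.28 -14.25]
rotvec [-0.005  0.025 -0.066]
rotvec [-0.039 -0.008  3.075]
```

View pics/top4.png

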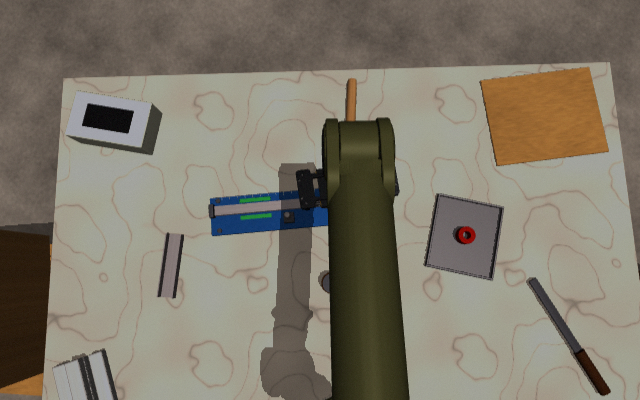

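View pics/wrist4.png

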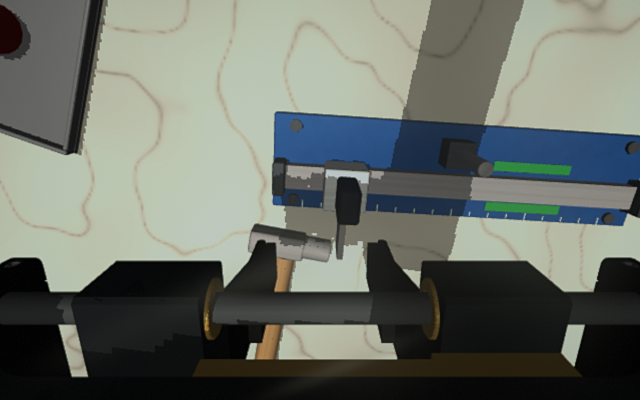

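View pics/side4.png

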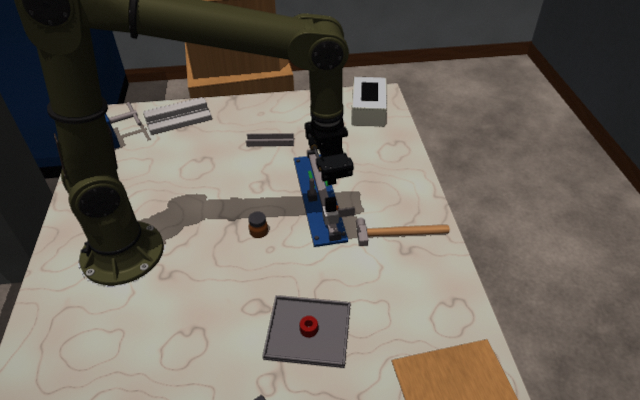

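The collar lies in the middle of the tray: (465,235) in the top view, (309,326) in the side view. I'll check the grip position from the wrist depth.

Run:
```python
from h import *
p,d,K,R,t=load("wrist4");W=cloud(d,K,R,t)
m=np.zeros(d.shape,bool);m[150:240,310:380]=1
m&=(abs(W[...,2]-.1085)<.004)
print(m.sum(),W[m].mean(0),cv2.minAreaRect((W[m][:,:2]*1000).astype(np.float32)))
p=load("top4")[0];K,R,t=load("top4")[2:]
h=cv2.cvtColor(p,cv2.COLOR_RGB2HSV);r=((h[...,0]<8)|(h[...,0]>172))&(h[...,1]>150)&(h[...,2]>60);r[:,:430]=0;r[:,500:]=0;r[285:]=0
uv,_=cv2.minEnclosingCircle(big(r)[0]);print(ray(uv,.035,K,R,t))
```

```text
802 [0.58272909 0.02351423 0.10802171] ((583.7715454101562, 23.86837387084961), (30.09477996826172, 18.081689834594727), 3.814431667327881)
[[ 0.48570037 -0.3112543   0.035     ]]
```

Call:
play_rows(
  series=[
    {"jaw":4.8,"xyz":[0.8,2.2,0],"rot":[0,0.025,-0.066]},
    {"jaw":4.8,"xyz":[0,0,0],"rot":[0,0,0]},
    {"jaw":4.8,"xyz":[0,0,-1.5],"rot":[0,0,0]},
    {"jaw":4.8,"xyz":[0,0,-1.5],"rot":[0,0,0]},
    {"jaw":4.8,"xyz":[0,0,-1.5],"rot":[0,0,0]},
    {"jaw":4.8,"xyz":[0,0,-1.5],"rot":[0,0,0]},
    {"jaw":4.8,"xyz":[0,0,-1.5],"rot":[0,0,0]},
    {"jaw":4.8,"xyz":[0,0,-1],"rot":[0,0,0]},
    {"jaw":4.8,"xyz":[0,0,0],"rot":[0,0,0]},
    {"jaw":4.8,"xyz":[0,0,0],"rot":[0,0,0]},
  ],
)

```text
clock: 11.8
eef_pos: [0.5805, 0.0099, 0.1222]
ee_rot: [0.489, -0.51, 0.49, 0.511]
ft_force: [0.6, -0.1, -0.0]
gripper_width: 0.0478
```

Run:
```python
from h import *
from workcell import *
s=read_state();delta(s,[.5835,.024,.071],A)
```

```text
tcp [0.5805 0.0099 0.1222] clock 11.8 F [ 0.63 -0.09 -0.03] w 0.0478
dpos cm [ 0.3   1.41 -5.12]
rotvec [-0.001 -0.002  0.019]
rotvec [-3.000e-03  1.000e-03 -3.122e+00]
```

Call:
play_rows(
  series=[
    {"jaw":4.8,"xyz":[0.3,1.4,0],"rot":[0,0,0.019]},
    {"jaw":4.8,"xyz":[0,0,0],"rot":[0,0,0]},
    {"jaw":4.8,"xyz":[0,0,0],"rot":[0,0,0]},
    {"jaw":4.8,"xyz":[0,0,0],"rot":[0,0,0]},
    {"jaw":4.8,"xyz":[0,0,0],"rot":[0,0,0]},
    {"jaw":4.8,"xyz":[0,0,0],"rot":[0,0,0]},
    {"jaw":4.8,"xyz":[0,0,0],"rot":[0,0,0]},
    {"jaw":4.8,"xyz":[0,0,0],"rot":[0,0,0]},
    {"jaw":4.8,"xyz":[0,0,0],"rot":[0,0,0]},
    {"jaw":4.8,"xyz":[0,0,0],"rot":[0,0,0]},
  ],
)

```text
clock: 13.05
eef_pos: [0.5849, 0.025, 0.1239]
ee_rot: [0.484, -0.516, 0.483, 0.516]
ft_force: [-0.2, 0.1, 1.2]
gripper_width: 0.0482
```

Run:
```python
from h import *
from workcell import *
s=read_state();delta(s,[.5835,.024,.071],A);print(s["joint_pos"].round(3) if hasattr(s["joint_pos"],"round") else s["joint_pos"])
```

```text
tcp [0.5849 0.025  0.1239] clock 13.05 F [-0.17  0.09  1.16] w 0.0482
dpos cm [-0.14 -0.1  -5.29]
rotvec [-0.001  0.001 -0.001]
rotvec [-1.00e-03 -2.00e-03  3.14e+00]
[-0.409  0.259  0.373  1.753 -0.104  1.148  1.63 ]
```

Call:
play_rows(
  series=[
    {"jaw":4.8,"xyz":[-0.1,0,-1.2],"rot":[0,0,0]},
    {"jaw":4.8,"xyz":[0,0,-1.2],"rot":[0,0,0]},
    {"jaw":4.8,"xyz":[0,0,-1.2],"rot":[0,0,0]},
    {"jaw":4.8,"xyz":[0,0,-1],"rot":[0,0,0]},
    {"jaw":4.8,"xyz":[0,0,-0.5],"rot":[0,0,0]},
    {"jaw":4.8,"xyz":[0,0,0],"rot":[0,0,0]},
    {"jaw":4.8,"xyz":[0,0,0],"rot":[0,0,0]},
    {"jaw":4.8,"xyz":[0,0,0],"rot":[0,0,0]},
    {"jaw":4.8,"xyz":[0,0,0],"rot":[0,0,0]},
    {"jaw":4.8,"xyz":[0,0,0],"rot":[0,0,0]},
  ],
)

```text
clock: 14.3
eef_pos: [0.5838, 0.0251, 0.0692]
ee_rot: [0.484, -0.516, 0.483, 0.516]
ft_force: [-0.4, -0.0, -1.0]
gripper_width: 0.048
```

Run:
```python
from h import *
from workcell import *
s=read_state();delta(s,[.5835,.024,.071],A)
p,d=read_camera("wrist");cv2.imwrite("pics/w5.png",p[:,:,::-1])
```

```text
tcp [0.5838 0.0251 0.0692] clock 14.3 F [-0.4  -0.   -0.96] w 0.048
dpos cm [-0.03 -0.11  0.18]
rotvec [-0.001  0.001 -0.001]
rotvec [-1.00e-03 -2.00e-03  3.14e+00]
```

View pics/w5.png

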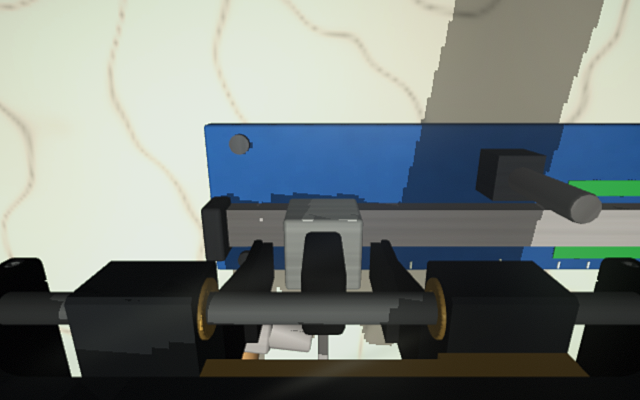

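The grip is centred between the fingers at about (322,280). Closing.

Call:
play_rows(
  series=[
    {"jaw":1,"xyz":[0,0,0],"rot":[0,0,0]},
    {"jaw":1,"xyz":[0,0,0],"rot":[0,0,0]},
    {"jaw":1,"xyz":[0,0,0],"rot":[0,0,0]},
    {"jaw":1,"xyz":[0,0,0],"rot":[0,0,0]},
    {"jaw":1,"xyz":[0,0,0],"rot":[0,0,0]},
    {"jaw":1,"xyz":[0,0,0],"rot":[0,0,0]},
    {"jaw":1,"xyz":[0,0,0],"rot":[0,0,0]},
    {"jaw":1,"xyz":[0,0,0],"rot":[0,0,0]},
    {"jaw":1,"xyz":[0,0,0],"rot":[0,0,0]},
    {"jaw":1,"xyz":[0,0,0],"rot":[0,0,0]},
  ],
  squeeze=20,
)

```text
clock: 15.6
eef_pos: [0.5838, 0.0251, 0.0693]
ee_rot: [0.484, -0.516, 0.483, 0.516]
ft_force: [-0.3, 0.8, 0.4]
gripper_width: 0.0177
```

Run:
```python
from h import *
from workcell import *
s=read_state();delta(s,[.5835,.024,.071],A);print(s["ft_torque"])
O=np.array([.5762,.1442]);y=np.array([-np.sin(A),np.cos(A)]);
print("railx,y",(s["eef_pos"][:2]-O)@[np.cos(A),np.sin(A)],(s["eef_pos"][:2]-O)@y)
```

```text
tcp [0.5838 0.0251 0.0693] clock 15.6 F [-0.25  0.79  0.43] w 0.0177
dpos cm [-0.03 -0.11  0.17]
rotvec [-0.001  0.001 -0.001]
rotvec [-1.00e-03 -2.00e-03  3.14e+00]
[-0.05282793  0.05765995 -0.04727803]
railx,y 0.00019823242413412063 -0.11932594355099795
```

Call:
play_rows(
  series=[
    {"jaw":1,"xyz":[-0.05,0.8,0],"rot":[0,0,0]},
    {"jaw":1,"xyz":[-0.1,1.6,0],"rot":[0,0,0]},
    {"jaw":1,"xyz":[-0.1,1.6,0],"rot":[0,0,0]},
    {"jaw":1,"xyz":[-0.1,1.6,0],"rot":[0,0,0]},
    {"jaw":1,"xyz":[-0.1,1.6,0],"rot":[0,0,0]},
    {"jaw":1,"xyz":[-0.1,1.6,0],"rot":[0,0,0]},
    {"jaw":1,"xyz":[-0.1,1.6,0],"rot":[0,0,0]},
    {"jaw":1,"xyz":[-0.1,1.6,0],"rot":[0,0,0]},
    {"jaw":1,"xyz":[-0.1,1.4,0],"rot":[0,0,0]},
    {"jaw":1,"xyz":[0,0,0],"rot":[0,0,0]},
  ],
)

```text
clock: 16.85
eef_pos: [0.5775, 0.1269, 0.0691]
ee_rot: [-0.482, 0.518, -0.499, -0.5]
ft_force: [-0.1, 6.4, 0.7]
gripper_width: 0.0187
```

```bash
cat > st.py <<'E'
from h import *
from workcell import *
s=read_state();delta(s,s["eef_pos"],A);print(np.round(s["ft_torque"],2))
O=np.array([.5762,.1442]);y=np.array([-np.sin(A),np.cos(A)]);x=np.array([np.cos(A),np.sin(A)])
print("railx,y mm",((s["eef_pos"][:2]-O)@x*1e3).round(1),((s["eef_pos"][:2]-O)@y*1e3).round(1),"F along rail",round(float(s["ft_force"][:2]@y),2),"Fx",round(float(s["ft_force"][:2]@x),2),"qd",np.abs(s["qd"]).max())
E
python3 st.py
python3 - <<'E'
from h import *
from workcell import *
for n in("wrist","side"):
    p,d=read_camera(n);c=get_calibration(n);np.savez(n+"6.npz",p=p,d=d,**c);cv2.imwrite(f"pics/{n}6.png",p[:,:,::-1] if n=="wrist" else cv2.resize(p[130:250,270:380,::-1],None,fx=5,fy=5,interpolation=cv2.INTER_CUBIC))
E
```

```text
tcp [0.5775 0.1269 0.0691] clock 16.85 F [-0.08  6.39  0.66] w 0.0187
dpos cm [0. 0. 0.]
rotvec [0.036 0.002 0.025]
rotvec [ 0.004 -0.056 -3.117]
[2.16 0.21 0.25]
railx,y mm 0.2 -17.4 F along rail 6.38 Fx 0.32 qd 0.006945105191925119
```

View pics/side6.png

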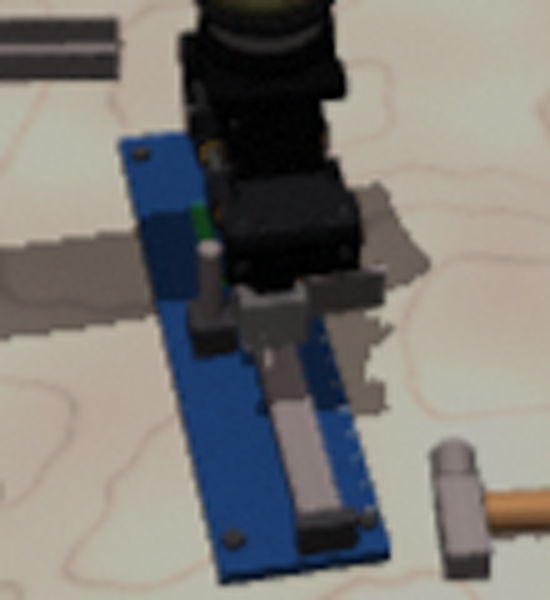

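View pics/wrist6.png

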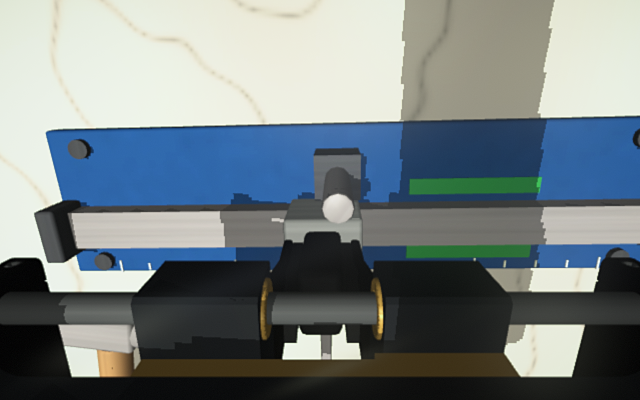

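Call:
play_rows(
  series=[
    {"jaw":1,"xyz":[0,0,0],"rot":[0,0,0]},
    {"jaw":1,"xyz":[0,0,0],"rot":[0,0,0]},
    {"jaw":1,"xyz":[0,0,0],"rot":[0,0,0]},
    {"jaw":1,"xyz":[0,0,0],"rot":[0,0,0]},
    {"jaw":1,"xyz":[0,0,0],"rot":[0,0,0]},
    {"jaw":1,"xyz":[0,0,0],"rot":[0,0,0]},
    {"jaw":1,"xyz":[0,0,0],"rot":[0,0,0]},
    {"jaw":1,"xyz":[0,0,0],"rot":[0,0,0]},
    {"jaw":1,"xyz":[0,0,0],"rot":[0,0,0]},
    {"jaw":1,"xyz":[0,0,0],"rot":[0,0,0]},
  ],
)

```text
clock: 18.2
eef_pos: [0.5775, 0.1267, 0.0691]
ee_rot: [-0.482, 0.519, -0.499, -0.5]
ft_force: [0.8, 2.2, -0.6]
gripper_width: 0.0188
```

```bash
python3 st.py
```

```text
tcp [0.5775 0.1267 0.0691] clock 18.2 F [ 0.76  2.17 -0.58] w 0.0188
dpos cm [0. 0. 0.]
rotvec [0.035 0.003 0.024]
rotvec [ 0.004 -0.055 -3.117]
[1.26 0.07 0.24]
railx,y mm 0.2 -17.6 F along rail 2.12 Fx 0.9 qd 0.0023045138457939407
```

Call:
play_rows(
  series=[
    {"jaw":1,"xyz":[0,0,0],"rot":[0.035,0,0.024]},
    {"jaw":1,"xyz":[-0.05,0.8,0],"rot":[0.005,0,0]},
    {"jaw":1,"xyz":[-0.05,0.8,0],"rot":[0.005,0,0]},
    {"jaw":1,"xyz":[-0.05,0.8,0],"rot":[0.005,0,0]},
    {"jaw":1,"xyz":[-0.05,0.8,0],"rot":[0.005,0,0]},
    {"jaw":1,"xyz":[-0.05,0.8,0],"rot":[0.005,0,0]},
    {"jaw":1,"xyz":[-0.05,0.8,0],"rot":[0.005,0,0]},
    {"jaw":1,"xyz":[-0.05,0.8,0],"rot":[0.005,0,0]},
    {"jaw":1,"xyz":[0,0,0],"rot":[0,0,0]},
    {"jaw":1,"xyz":[0,0,0],"rot":[0,0,0]},
  ],
)

```text
clock: 19.45
eef_pos: [0.5759, 0.1527, 0.069]
ee_rot: [-0.486, 0.514, -0.49, -0.509]
ft_force: [0.5, -0.7, -0.9]
gripper_width: 0.0181
```

```bash
python3 st.py
```

```text
tcp [0.5759 0.1527 0.069 ] clock 19.45 F [ 0.54 -0.72 -0.91] w 0.0181
dpos cm [0. 0. 0.]
rotvec [0.008 0.    0.016]
rotvec [ 0.    -0.013 -3.126]
[ 0.56 -0.13  0.3 ]
railx,y mm 0.3 8.5 F along rail -0.75 Fx 0.5 qd 0.003911165656399024
```

Call:
play_rows(
  series=[
    {"jaw":1,"xyz":[0,0,0],"rot":[0.008,0,0.016]},
    {"jaw":1,"xyz":[-0.06,1,0],"rot":[0.005,0,0]},
    {"jaw":1,"xyz":[-0.06,1,0],"rot":[0.005,0,0]},
    {"jaw":1,"xyz":[-0.06,1,0],"rot":[0.005,0,0]},
    {"jaw":1,"xyz":[-0.06,1,0],"rot":[0.005,0,0]},
    {"jaw":1,"xyz":[-0.06,1,0],"rot":[0.005,0,0]},
    {"jaw":1,"xyz":[0,0,0],"rot":[0,0,0]},
    {"jaw":1,"xyz":[0,0,0],"rot":[0,0,0]},
    {"jaw":1,"xyz":[0,0,0],"rot":[0,0,0]},
    {"jaw":1,"xyz":[0,0,0],"rot":[0,0,0]},
  ],
)

```text
clock: 20.7
eef_pos: [0.574, 0.1824, 0.069]
ee_rot: [0.486, -0.513, 0.488, 0.513]
ft_force: [-0.1, 0.6, 0.6]
gripper_width: 0.0178
```

```bash
python3 st.py
python3 - <<'E'
from h import *
from workcell import *
for n in("side",):
    p,d=read_camera(n);c=get_calibration(n);np.savez(n+"7.npz",p=p,d=d,**c);cv2.imwrite(f"pics/{n}7.png",cv2.resize(p[130:250,270:380,::-1],None,fx=5,fy=5,interpolation=cv2.INTER_CUBIC))
E
```

```text
tcp [0.574  0.1824 0.069 ] clock 20.7 F [-0.15  0.61  0.62] w 0.0178
dpos cm [0. 0. 0.]
rotvec [ 0.001 -0.003  0.009]
rotvec [-4.000e-03 -2.000e-03 -3.132e+00]
[ 0.14 -0.15  0.27]
railx,y mm 0.2 38.3 F along rail 0.62 Fx -0.11 qd 0.0018514544358713015
```

View pics/side7.png

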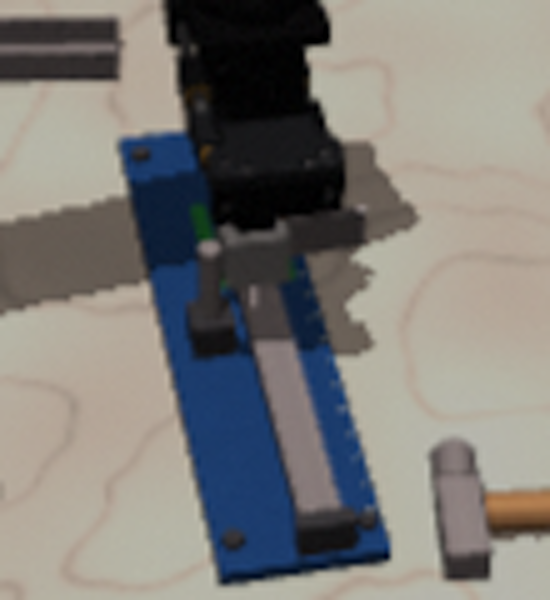

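Call:
play_rows(
  series=[
    {"jaw":1,"xyz":[-0.05,0.7,0],"rot":[0.005,0,0.005]},
    {"jaw":1,"xyz":[-0.05,0.7,0],"rot":[0.005,0,0.002]},
    {"jaw":1,"xyz":[-0.05,0.7,0],"rot":[0.005,0,0]},
    {"jaw":1,"xyz":[-0.05,0.7,0],"rot":[0.005,0,0]},
    {"jaw":1,"xyz":[-0.05,0.7,0],"rot":[0.005,0,0]},
    {"jaw":1,"xyz":[-0.05,0.7,0],"rot":[0.005,0,0]},
    {"jaw":1,"xyz":[0,0,0],"rot":[0,0,0]},
    {"jaw":1,"xyz":[0,0,0],"rot":[0,0,0]},
    {"jaw":1,"xyz":[0,0,0],"rot":[0,0,0]},
    {"jaw":1,"xyz":[0,0,0],"rot":[0,0,0]},
  ],
)

```text
clock: 22.0
eef_pos: [0.5727, 0.2032, 0.069]
ee_rot: [0.487, -0.51, 0.489, 0.514]
ft_force: [-0.6, -0.8, 0.6]
gripper_width: 0.0182
```

```bash
python3 st.py
```

```text
tcp [0.5727 0.2032 0.069 ] clock 22.0 F [-0.56 -0.83  0.57] w 0.0182
dpos cm [0. 0. 0.]
rotvec [-0.002 -0.006  0.013]
rotvec [-1.000e-02  3.000e-03 -3.129e+00]
[-0.18 -0.16  0.37]
railx,y mm 0.1 59.1 F along rail -0.79 Fx -0.61 qd 0.0018109397416501308
```

Call:
play_rows(
  series=[
    {"jaw":1,"xyz":[-0.04,0.6,0],"rot":[0,0.003,0.012]},
    {"jaw":1,"xyz":[-0.04,0.6,0],"rot":[0.002,0,0]},
    {"jaw":1,"xyz":[-0.04,0.6,0],"rot":[0.002,0,0]},
    {"jaw":1,"xyz":[-0.04,0.6,0],"rot":[0.002,0,0]},
    {"jaw":1,"xyz":[0,0,0],"rot":[0,0,0]},
    {"jaw":1,"xyz":[0,0,0],"rot":[0,0,0]},
    {"jaw":1,"xyz":[0,0,0],"rot":[0,0,0]},
    {"jaw":1,"xyz":[0,0,0],"rot":[0,0,0]},
    {"jaw":1,"xyz":[0,0,0],"rot":[0,0,0]},
    {"jaw":1,"xyz":[0,0,0],"rot":[0,0,0]},
  ],
)

```text
clock: 23.25
eef_pos: [0.5718, 0.215, 0.0689]
ee_rot: [0.482, -0.511, 0.492, 0.514]
ft_force: [-1.0, -4.2, 1.4]
gripper_width: 0.0179
```

```bash
python3 st.py
```

```text
tcp [0.5718 0.215  0.0689] clock 23.25 F [-0.97 -4.16  1.43] w 0.0179
dpos cm [0. 0. 0.]
rotvec [ 0.008 -0.012  0.01 ]
rotvec [-0.019 -0.012 -3.131]
[-0.21 -0.01  0.27]
railx,y mm 0.0 70.9 F along rail -4.09 Fx -1.23 qd 0.0013950921164681451
```

Call:
play_rows(
  series=[
    {"jaw":1,"xyz":[-0.04,0.6,0],"rot":[0,0,0]},
    {"jaw":1,"xyz":[0,0,0],"rot":[0,0,0]},
    {"jaw":1,"xyz":[0,0,0],"rot":[0,0,0]},
    {"jaw":1,"xyz":[0,0,0],"rot":[0,0,0]},
    {"jaw":1,"xyz":[0,0,0],"rot":[0,0,0]},
    {"jaw":1,"xyz":[0,0,0],"rot":[0,0,0]},
    {"jaw":1,"xyz":[0,0,0],"rot":[0,0,0]},
    {"jaw":1,"xyz":[0,0,0],"rot":[0,0,0]},
    {"jaw":1,"xyz":[0,0,0],"rot":[0,0,0]},
    {"jaw":1,"xyz":[0,0,0],"rot":[0,0,0]},
  ],
)

```text
clock: 24.5
eef_pos: [0.5718, 0.2151, 0.0689]
ee_rot: [-0.481, 0.512, -0.495, -0.512]
ft_force: [-0.8, -4.4, 1.1]
gripper_width: 0.0179
```

```bash
python3 st.py
python3 - <<'E'
from h import *
from workcell import *
for n in("side","wrist","top"):
    p,d=read_camera(n);c=get_calibration(n);np.savez(n+"8.npz",p=p,d=d,**c);cv2.imwrite(f"pics/{n}8.png",cv2.resize(p[130:220,290:370,::-1],None,fx=6,fy=6,interpolation=cv2.INTER_CUBIC) if n!="wrist" else p[:,:,::-1])
    h=cv2.cvtColor(p,cv2.COLOR_RGB2HSV);o=(h[...,0]>5)&(h[...,0]<18)&(h[...,1]>180)&(h[...,2]>90)
    print(n,[(cv2.contourArea(c),c.mean((0,1)).round(1).tolist()) for c in big(o)[:6]])
E
```

```text
tcp [0.5718 0.2151 0.0689] clock 24.5 F [-0.83 -4.45  1.11] w 0.0179
dpos cm [0. 0. 0.]
rotvec [ 0.015 -0.014  0.014]
rotvec [-0.021 -0.023 -3.127]
[-0.17  0.06  0.18]
railx,y mm 0.0 71.0 F along rail -4.39 Fx -1.11 qd 0.002551947570312549
side []
wrist []
top [(0.0, [574.0, 75.0]), (0.0, [541.0, 82.0]), (0.0, [558.0, 92.0]), (0.0, [510.0, 103.0]), (0.0, [496.0, 113.0]), (0.0, [521.0, 115.0])]
```

View pics/side8.png

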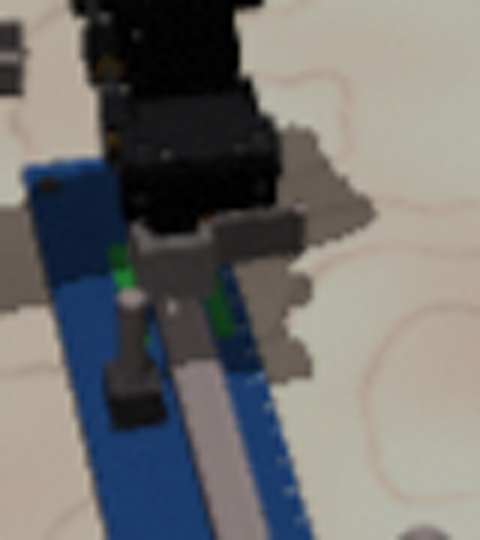

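View pics/wrist8.png

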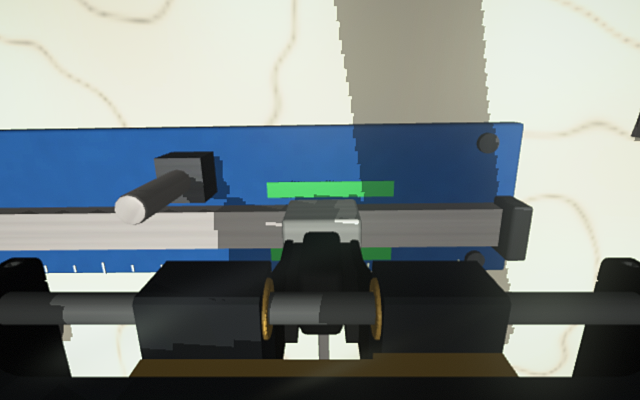

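Call:
play_rows(
  series=[
    {"jaw":1,"xyz":[0.03,-0.5,0],"rot":[0.01,-0.01,0.012]},
    {"jaw":1,"xyz":[0,0,0],"rot":[0,0,0]},
    {"jaw":1,"xyz":[0,0,0],"rot":[0,0,0]},
    {"jaw":1,"xyz":[0,0,0],"rot":[0,0,0]},
    {"jaw":1,"xyz":[0,0,0],"rot":[0,0,0]},
    {"jaw":1,"xyz":[0,0,0],"rot":[0,0,0]},
    {"jaw":1,"xyz":[0,0,0],"rot":[0,0,0]},
    {"jaw":1,"xyz":[0,0,0],"rot":[0,0,0]},
    {"jaw":1,"xyz":[0,0,0],"rot":[0,0,0]},
    {"jaw":1,"xyz":[0,0,0],"rot":[0,0,0]},
  ],
)

```text
clock: 25.9
eef_pos: [0.5721, 0.213, 0.069]
ee_rot: [0.483, -0.515, 0.485, 0.516]
ft_force: [0.9, -1.3, 0.9]
gripper_width: 0.0179
```

```bash
python3 st.py
```

```text
tcp [0.5721 0.213  0.069 ] clock 25.9 F [ 0.86 -1.29  0.95] w 0.0179
dpos cm [0. 0. 0.]
rotvec [ 0.001 -0.002 -0.   ]
rotvec [3.000e-03 2.000e-03 3.141e+00]
[-0.15  0.09 -0.05]
railx,y mm 0.2 68.9 F along rail -1.34 Fx 0.78 qd 0.0019942189928330973
```

Call:
play_rows(
  series=[
    {"jaw":1,"xyz":[0,0,0],"rot":[0,0,0]},
    {"jaw":1,"xyz":[0,0,0],"rot":[0,0,0]},
    {"jaw":1,"xyz":[0,0,0],"rot":[0,0,0]},
    {"jaw":1,"xyz":[0,0,0],"rot":[0,0,0]},
    {"jaw":1,"xyz":[0,0,0],"rot":[0,0,0]},
    {"jaw":1,"xyz":[0,0,0],"rot":[0,0,0]},
    {"jaw":1,"xyz":[-0.03,0.6,0],"rot":[0,0,0]},
    {"jaw":1,"xyz":[-0.03,0.6,0],"rot":[0,0,0]},
    {"jaw":1,"xyz":[-0.03,0.6,0],"rot":[0,0,0]},
    {"jaw":1,"xyz":[-0.03,0.6,0],"rot":[0,0,0]},
  ],
)

```text
clock: 27.15
eef_pos: [0.5718, 0.2155, 0.0688]
ee_rot: [-0.478, 0.517, -0.497, -0.507]
ft_force: [-2.2, -12.6, 4.4]
gripper_width: 0.0183
```

```bash
python3 st.py
```

```text
tcp [0.5718 0.2155 0.0688] clock 27.15 F [ -2.2  -12.59   4.39] w 0.0183
dpos cm [0. 0. 0.]
rotvec [ 0.028 -0.008  0.013]
rotvec [-0.012 -0.044 -3.129]
[-1.76  0.4   0.09]
railx,y mm 0.1 71.4 F along rail -12.43 Fx -2.98 qd 0.07569395055755933
```

The stop takes 12 N without moving on at rail y ≈ 71, so this is the notch's far wall. Now I relax the push and straighten the hand.

Call:
play_rows(
  series=[
    {"jaw":1,"xyz":[0,0,0],"rot":[0.02,-0.005,0.012]},
    {"jaw":1,"xyz":[0.02,-0.3,0],"rot":[0.005,0,0]},
    {"jaw":1,"xyz":[0,0,0],"rot":[0,0,0]},
    {"jaw":1,"xyz":[0,0,0],"rot":[0,0,0]},
    {"jaw":1,"xyz":[0,0,0],"rot":[0,0,0]},
    {"jaw":1,"xyz":[0,0,0],"rot":[0,0,0]},
    {"jaw":1,"xyz":[0,0,0],"rot":[0,0,0]},
    {"jaw":1,"xyz":[0,0,0],"rot":[0,0,0]},
    {"jaw":1,"xyz":[0,0,0],"rot":[0,0,0]},
    {"jaw":1,"xyz":[0,0,0],"rot":[0,0,0]},
  ],
)

```text
clock: 28.4
eef_pos: [0.5721, 0.2131, 0.0688]
ee_rot: [-0.483, 0.515, -0.486, -0.515]
ft_force: [-0.3, -1.4, 0.9]
gripper_width: 0.0177
```

```bash
python3 st.py
```

```text
tcp [0.5721 0.2131 0.0688] clock 28.4 F [-0.34 -1.41  0.86] w 0.0177
dpos cm [0. 0. 0.]
rotvec [ 0.003 -0.002 -0.   ]
rotvec [0.004 0.004 3.141]
[-0.22  0.05 -0.04]
railx,y mm 0.2 69.0 F along rail -1.39 Fx -0.42 qd 0.0019557674899948504
```

Call:
play_rows(
  series=[
    {"jaw":1,"xyz":[0,0,0],"rot":[0,0,0]},
    {"jaw":1,"xyz":[0,0,0],"rot":[0,0,0]},
    {"jaw":1,"xyz":[0,0,0],"rot":[0,0,0]},
    {"jaw":1,"xyz":[0,0,0],"rot":[0,0,0]},
    {"jaw":1,"xyz":[0,0,0],"rot":[0,0,0]},
    {"jaw":1,"xyz":[0,0,0],"rot":[0,0,0]},
    {"jaw":1,"xyz":[0,0,0],"rot":[0,0,0]},
    {"jaw":1,"xyz":[0.02,-0.3,0],"rot":[0,0,0]},
    {"jaw":1,"xyz":[0.02,-0.3,0],"rot":[0,0,0]},
    {"jaw":1,"xyz":[0,0,0],"rot":[0,0,0]},
  ],
)

```text
clock: 29.65
eef_pos: [0.5723, 0.2102, 0.0687]
ee_rot: [0.484, -0.515, 0.484, 0.517]
ft_force: [0.3, 0.1, -0.7]
gripper_width: 0.0179
```

```bash
python3 st.py
```

```text
tcp [0.5723 0.2102 0.0687] clock 29.65 F [ 0.3   0.1  -0.67] w 0.0179
dpos cm [0. 0. 0.]
rotvec [-0.001 -0.002 -0.002]
rotvec [ 3.000e-03 -2.000e-03  3.139e+00]
[-0.26 -0.02 -0.07]
railx,y mm 0.2 66.1 F along rail 0.08 Fx 0.31 qd 0.0015733478309089873
```

Call:
play_rows(
  series=[
    {"jaw":1,"xyz":[0.02,-0.3,0],"rot":[0,0,0]},
    {"jaw":1,"xyz":[0,0,0],"rot":[0,0,0]},
    {"jaw":1,"xyz":[0,0,0],"rot":[0,0,0]},
    {"jaw":1,"xyz":[0,0,0],"rot":[0,0,0]},
    {"jaw":1,"xyz":[0,0,0],"rot":[0,0,0]},
    {"jaw":1,"xyz":[0,0,0],"rot":[0,0,0]},
    {"jaw":1,"xyz":[0.02,-0.3,0],"rot":[0,0,0]},
    {"jaw":1,"xyz":[0,0,0],"rot":[0,0,0]},
    {"jaw":1,"xyz":[0,0,0],"rot":[0,0,0]},
    {"jaw":1,"xyz":[0,0,0],"rot":[0,0,0]},
  ],
)

```text
clock: 30.9
eef_pos: [0.5724, 0.21, 0.0687]
ee_rot: [0.485, -0.515, 0.481, 0.519]
ft_force: [1.6, 3.6, -1.1]
gripper_width: 0.0179
```

```bash
python3 st.py
```

```text
tcp [0.5724 0.21   0.0687] clock 30.9 F [ 1.58  3.57 -1.08] w 0.0179
dpos cm [0. 0. 0.]
rotvec [-0.008 -0.    -0.006]
rotvec [ 1.000e-03 -1.200e-02  3.136e+00]
[ 0.1  -0.13 -0.18]
railx,y mm 0.3 65.9 F along rail 3.47 Fx 1.8 qd 0.0022989336103539436
```

The back wall resists at 65.9 and the far wall at 71.2, so the notch centre is about 68.6. I'll go there and hold.

Call:
play_rows(
  series=[
    {"jaw":1,"xyz":[-0.03,0.35,0],"rot":[-0.008,0,-0.006]},
    {"jaw":1,"xyz":[0,0,0],"rot":[0,0,0]},
    {"jaw":1,"xyz":[0,0,0],"rot":[0,0,0]},
    {"jaw":1,"xyz":[0,0,0],"rot":[0,0,0]},
    {"jaw":1,"xyz":[0,0,0],"rot":[0,0,0]},
    {"jaw":1,"xyz":[0,0,0],"rot":[0,0,0]},
    {"jaw":1,"xyz":[0,0,0],"rot":[0,0,0]},
    {"jaw":1,"xyz":[0,0,0],"rot":[0,0,0]},
    {"jaw":1,"xyz":[0,0,0],"rot":[0,0,0]},
    {"jaw":1,"xyz":[0,0,0],"rot":[0,0,0]},
  ],
)

```text
clock: 32.15
eef_pos: [0.5723, 0.2117, 0.0687]
ee_rot: [-0.484, 0.515, -0.485, -0.515]
ft_force: [1.4, 0.7, -0.1]
gripper_width: 0.0184
```

```bash
python3 st.py
```

```text
tcp [0.5723 0.2117 0.0687] clock 32.15 F [ 1.41  0.71 -0.12] w 0.0184
dpos cm [0. 0. 0.]
rotvec [ 0.002 -0.001  0.002]
rotvec [-1.00e-03 -3.00e-03 -3.14e+00]
[0.47 0.03 0.18]
railx,y mm 0.3 67.6 F along rail 0.62 Fx 1.45 qd 0.0013180111442615198
```

One mm more, then a final look.

Call:
play_rows(
  series=[
    {"jaw":1,"xyz":[-0.02,0.25,0],"rot":[0,0,0]},
    {"jaw":1,"xyz":[0,0,0],"rot":[0,0,0]},
    {"jaw":1,"xyz":[0,0,0],"rot":[0,0,0]},
    {"jaw":1,"xyz":[0,0,0],"rot":[0,0,0]},
    {"jaw":1,"xyz":[0,0,0],"rot":[0,0,0]},
    {"jaw":1,"xyz":[0,0,0],"rot":[0,0,0]},
    {"jaw":1,"xyz":[0,0,0],"rot":[0,0,0]},
    {"jaw":1,"xyz":[0,0,0],"rot":[0,0,0]},
    {"jaw":1,"xyz":[0,0,0],"rot":[0,0,0]},
    {"jaw":1,"xyz":[0,0,0],"rot":[0,0,0]},
  ],
)

```text
clock: 33.4
eef_pos: [0.5722, 0.2135, 0.0687]
ee_rot: [-0.484, 0.515, -0.486, -0.514]
ft_force: [0.2, 0.2, -0.2]
gripper_width: 0.018
```

```bash
python3 st.py
python3 - <<'E'
from h import *
from workcell import *
p,d=read_camera("side");cv2.imwrite("pics/side9.png",p[:,:,::-1])
p,d=read_camera("top");c=get_calibration("top")
h=cv2.cvtColor(p,cv2.COLOR_RGB2HSV);r=((h[...,0]<8)|(h[...,0]>172))&(h[...,1]>150)&(h[...,2]>60);r[:,:430]=0;r[:,500:]=0;r[285:]=0
uv,_=cv2.minEnclosingCircle(big(r)[0]);print(ray(uv,.035,c["K"],c["R"],c["t"]))
E
python3 st.py
```

```text
tcp [0.5722 0.2135 0.0687] clock 33.4 F [ 0.19  0.17 -0.22] w 0.018
dpos cm [0. 0. 0.]
rotvec [ 0.003 -0.001  0.002]
rotvec [-1.000e-03 -4.000e-03 -3.139e+00]
[0.43 0.03 0.19]
railx,y mm 0.3 69.4 F along rail 0.16 Fx 0.2 qd 0.001834573180520221
[[ 0.48570037 -0.3112543   0.035     ]]
tcp [0.5722 0.2134 0.0687] clock 33.5 F [ 0.36  0.14 -1.22] w 0.0184
dpos cm [0. 0. 0.]
rotvec [ 0.003 -0.001  0.002]
rotvec [-1.000e-03 -4.000e-03 -3.139e+00]
[ 0.39 -0.06  0.19]
railx,y mm 0.3 69.4 F along rail 0.12 Fx 0.37 qd 0.0015540398178122729
```

View pics/side9.png

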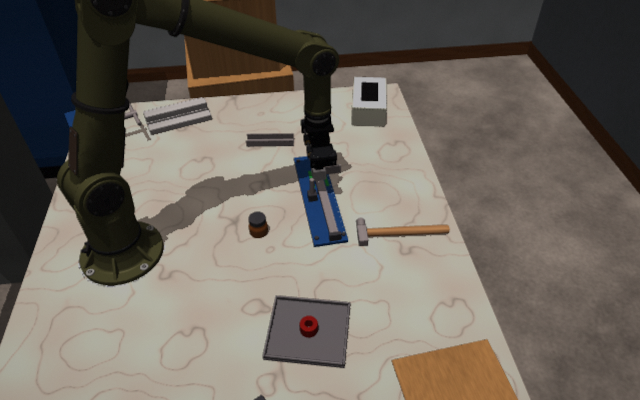

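The collar is in the tray at (309,326), the jar, hammer and channel stand where they were, and the stop is held at rest. Handing in.

```bash
python3 -c "
from workcell import *
print(job_done())"
```

```text
the job is handed in; nothing more can be done
None
```

I lifted the collar off its post, laid it in the tray, and slid the stop into the notch. I handed the job in at about 33.5 s with the grip still held. No verdict is reported, so success is not confirmed.

- **Notch:** I found it by feel. The far wall held against about 12 N at rail y ≈ 71 mm, and the near wall pushed back at about 66 mm. I parked the stop between them at 69.4 mm (q ≈ 0.199), with almost no force along the rail, standing still at the 20 N grip setting.
- **Collar:** The last top view puts it at (0.486, −0.311), within 2 mm of the tray's centre and not moved since I released it.
- **Bystanders:** The jar, hammer and channel look unmoved in the last side view. I did not measure their positions again.
- **Not checked:** The orange pin was hidden by the gripper, so the ball's drop was judged only by feel, not seen.
- **Disagreement:** During the slide the tool moved only about half to three-quarters of each commanded shift and tilted up to about 2 to 3 degrees. I corrected both before handing in.

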